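# Change over the twist-top bottles

## Robot

A 6-joint arm with a two-finger parallel gripper is mounted at the origin on a cart in front of the work surface, level with it; the furniture and walls round the work are solid. World frame = base frame: x ahead of the robot, y to its left, z up, the work surface at z = 0. Lengths are in m, angles in rad, forces in N, time in s.
With the tool pointing down it reaches from about 0.35 to 0.85 m from the base axis. Payload 8.1 kg.
Tool frame: the origin (TCP) lies between the finger pads; the fingertips stand 11 mm ahead of it and the grasp point (between the pads) lies 8 mm behind it (tips_ahead is the z of the fingertips in the tool frame, in m); z points along the fingers, y is the line along which they close (so a half turn about z gives the same grasp; the last joint's range is limited). The gripper opens to 93 mm and grips with 3 to 60 N. Pads are 15 mm wide; open, the fingers measure 128 mm over their backs; the gripper's body (75 mm by 188 mm) begins 65 mm behind the grasp point.
Start: joints at [-1.217, 0.13, 1.488, -0, 1.523, -0.085], TCP at [0.255, -0.543, 0.209] pointing down, gripper open.
Joint ranges: [-2.96, 2.96], [-0.89, 2.26], [0.02, 2.5], [-1.34, 4.48], [0, 2.73], [-2.66, 2.66]. Speed limits (rad/s): [2.39, 2.39, 2.79, 3.14, 3.14, 3.14].

## Interface

Orientations are given as a rotation vector (axis times angle).
In Python, from plant import read_state, read_camera, close_job, tips_ahead gives the robot as it stands. The module is installed in compiled form; this text tells all that it offers.
- The arm moves only by the tool move_arm, never from a script. Its argument "plan" is a list of rows, each a list of 7 numbers: the turn, a rotation vector about the tool's x, y, z in units of 6 degrees (1.0 is 6 degrees), then the shift along the tool's x, y, z in units of 25 mm (1.0 is 25 mm), then the finger opening in mm, from 0 to 93. A call has exactly 10 rows; each row shifts and turns the commanded pose from where the row before left it, along the tool's axes as they then stand; what a row does not reach is not made up. A row lasts 1/10 s, in which the tool goes at most 50 mm and 8.59 degrees, less where a joint would pass 70% of its speed; a pose out of reach is approached as far as the arm can. A call is refused whole if a number of a shift passes 1 or a number of a turn 1, either way. A call with a gripper value outside its range is refused whole. The fingers move at their own pace and stop on an object; "force" is the grip in N (left out, the last holds). Time passes only in rows, so rows that do not move let the fingers close, or fill a call up. It gives the time, the measured TCP pose, the force, the opening and the grip force at its end, in the units of the state.
- read_state(): the state, without advancing time (a new reading comes with each control period).
- read_camera(name): name is "scene" or "side" or "wrist"; returns a dict with "frame" (480x640x3 uint8, red, green, blue), "z_map" (480x640 float32, m along the optical axis (not along the pixel's ray), 0 where there is no reading), "fx", "fy", "cx", "cy" (pixels), "distortion" ([k1, k2, p1, p2, k3] as OpenCV has them; the pictures are not rectified), "rvec" (rotation vector, rad) and "tvec" (3), from world to camera coordinates, as OpenCV has them. Camera axes: x right, y down, z forward; pixel columns grow to the right and rows downward; lengths in m; the calibration is good to about 2 mm. A picture is of the moment at which its call begins.
- close_job(): hands the job in; it is judged then, once.
The state is a dict: "t": time; "q": joint angles; "dq": joint speeds; "joint_torque": joint torques, N m; "tool_pos": TCP position; "orientation": TCP orientation; "force": force on the tool from outside, world axes, zero at the start; "wrist_torque": the same for the moment, N m; "opening": finger opening in m; "gripper_force": force on a finger pad.
Only numpy, scipy, OpenCV 4.12 (cv2) and the standard library are available. Lean on these libraries where they do the work, as an engineer would, in place of code of your own. Each camera call takes 0.05 s, during which the arm holds its last target. There are 200 camera calls.

## Task

We are changing over from the tall bottle to the squat one. First twist the tall bottle's cap shut and nip it up firmly so that it seals, then twist the squat bottle's cap open all the way to its stop; force neither cap past its stop, leave the things around the bottles where they are, and let go at the end.

Things in the scene. Friction and masses are not known exactly. Their poses are not given: they have to be found in the camera images.
- cap_tall (a joint): Captive screw cap of the tall slim bottle: its turn on the thread in rad, growing as it unscrews (counter-clockwise seen from the cap's end), rising 2 mm per rad; 0.08 N m friction. 0: shut stop; 2.4: open stop; it turns no further on the thread than these. Starts open, at 1.5 to 2.2. Shut means left below 0.05
- squeeze_tall (a joint): How far the springy seal and neck under the tall bottle's cap are wound, in rad, by turning on against a stop: torque on the cap is 1.5 N m per rad (negative: closing). It adds to the cap's turn, and springs back to 0 when let go. Nipped up firmly: below -0.15 (0.23 N m) for 0.1 s with the cap at its shut stop. Forced and spoilt: beyond 0.45 (0.68 N m) either way
- top_tall (a point): Centre of the top of the tall bottle's cap (ribbed black cylinder, 46 mm across, 30 mm high, down from here); rises but does not unscrew with it. z: turning axis, out of the bottle, leaning 0.35 rad from vertical to the stand's -x; x: away from the robot and a little up. Below the cap a bare neck, 26 mm thick, 12 mm long at 0, then a shoulder widening to 54 mm; bottle and cap 170 mm long
- stand_tall: Grey stand of the tall bottle, fixed to the worktop: base plate 130 x 110 x 10 mm, leaning cup 36 mm deep. Origin: centre of the underside; at yaw 0 the bottle leans to -x, toward the robot. A rib on the cap's top, from middle to rim, points to this -x side at cap value 0, to the pip there on the white shoulder, and to a second pip at 2.4
- cap_squat (a joint): Captive screw cap of the short wide bottle: same thread, direction, friction and stops as the tall one's. Starts nearly shut, at 0 to 0.25; fully open means left above 2.3
- squeeze_squat (a joint): The same under the squat bottle's cap; spoilt beyond 0.45 either way
- top_squat (a point): The same point and axes on the squat bottle's cap, a ribbed black cylinder 32 mm across and 30 mm high; below it the same bare neck, then a shoulder widening to 74 mm; bottle and cap 112 mm long
- stand_squat: Grey stand of the squat bottle, fixed to the worktop: base plate 130 x 130 x 10 mm, same cup, origin, axes, rib and pips
- sticker_roll: Bystander: white roll of blank stickers lying flat, 66 mm across, 30 mm high, origin under its centre; loose, leave alone
- balloon_weight_2: Bystander: gold foil-wrapped balloon weight, 45 x 45 x 46 mm, origin under its centre; loose, leave alone
- pin_box: Bystander: small card box with a lid, 52 x 72 x 28 mm, origin under its centre; loose, leave alone

How it is judged:
On the way, in this order (a step that is already met when the one before it is completed fails the run):
1. the tall bottle's cap is screwed shut and nipped up firmly (value of joint squeeze_tall below -0.15 rad and value of joint cap_tall below 0.05 rad), for 0.1 s.
2. the squat bottle's cap is screwed fully open (value of joint cap_squat above 2.3 rad), for 0.1 s.
At the end, for the whole second after the job is handed in: The tall bottle's cap is left shut (below 0.05 rad) and the squat bottle's cap is left fully open (above 2.3 rad); the fingers touch nothing (value of joint cap_tall below 0.05 rad and value of joint cap_squat above 2.3 rad and contact force between the fingers and anything else below 0.5 N).
It fails at once if a cap is forced against a stop (seal or neck wound beyond 0.45 rad) (value of joint any of squeeze_tall, squeeze_squat below -0.45 rad or value of joint any of squeeze_tall, squeeze_squat above 0.45 rad).
It fails at once if a loose bystander is shoved more than 20 mm (distance of any of sticker_roll, balloon_weight_2, pin_box from where it was at the start of the episode above 0.02 m).
It also fails if it takes over 67 s, if anything falls off the work surface, if the arm or the gripper's body presses on something with over 40 N, if the wrist force passes 120 N, or if a joint passes its speed limit or range.

## Working session

There is one attempt and no reset: what is moved stays moved. The work goes in short steps, Python scripts to look and compute and a tool call to move; the robot and the scene stay as the last step left them, time stands still between calls to the robot, and variables do not carry over. Pictures are saved under pics/ and viewed, at most 10 in all, crops included, and the job is handed in when it is done.

Besides the shell and the picture viewer there is one more tool, called after "Emit:" as name(argument=value, ...) on one line, values as JSON. move_arm: Moves the arm, as the interface text tells. Its arguments: {"type":"object","properties":{"plan":{"type":"array","items":{"type":"array","items":{"type":"number"}}},"force":{"type":"number"}},"required":["plan"]}

```bash
mkdir -p pics
cat > h.py <<'E'
import numpy as np, cv2
from scipy.spatial.transform import Rotation as R
from plant import *
def cam(n):
    return read_camera(n)
def world(c,uv,z=None):
    K=np.array([[c['fx'],0,c['cx']],[0,c['fy'],c['cy']],[0,0,1.]])
    out=[]
    for u,v in uv:
        d=c['z_map'][int(round(v)),int(round(u))] if z is None else z
        n=cv2.undistortPoints(np.array([[[u,v]]],float),K,np.array(c['distortion'],float))[0,0]
        p=np.array([n[0]*d,n[1]*d,d])
        Rm=R.from_rotvec(np.ravel(c['rvec'])).as_matrix()
        out.append(Rm.T@(p-np.ravel(c['tvec'])))
    return np.array(out)
def cloud(c):
    K=np.array([[c['fx'],0,c['cx']],[0,c['fy'],c['cy']],[0,0,1.]])
    vv,uu=np.mgrid[0:480,0:640]
    n=cv2.undistortPoints(np.stack([uu,vv],-1).reshape(-1,1,2).astype(float),K,np.array(c['distortion'],float))[:,0]
    d=c['z_map'].reshape(-1).astype(float)
    p=np.c_[n*d[:,None],d]
    Rm=R.from_rotvec(np.ravel(c['rvec'])).as_matrix()
    return ((p-np.ravel(c['tvec']))@Rm).reshape(480,640,3), c['z_map']>0
def save(c,name):
    cv2.imwrite('pics/'+name,c['frame'][:,:,::-1])
E
python3 - <<'E'
from h import *
import pickle
s=read_state();print({k:np.round(v,3) for k,v in s.items()},tips_ahead)
d={}
for n in ['scene','side']:
    c=cam(n);d[n]=c;save(c,n+'.png')
pickle.dump(d,open('d.pkl','wb'))
a=np.hstack([cv2.resize(d[n]['frame'],(400,300)) for n in d])
E
```

```text
{'t': np.float64(0.0), 'q': array([-1.217,  0.131,  1.489,  0.   ,  1.523, -0.085]), 'dq': array([ 0.001,  0.001, -0.   ,  0.001, -0.001,  0.001]), 'joint_torque': array([-4.0000e-03, -5.5985e+01, -4.9177e+01,  7.6000e-02,  3.6000e-02,
       -0.0000e+00]), 'tool_pos': array([ 0.255, -0.543,  0.208]), 'orientation': array([-3.065, -0.683,  0.   ]), 'force': array([ 0.135,  0.616, -0.332]), 'wrist_torque': array([0.007, 0.017, 0.004]), 'gripper_force': np.float64(0.0), 'opening': np.float64(0.093)} 0.011
```

View pics/scene.png

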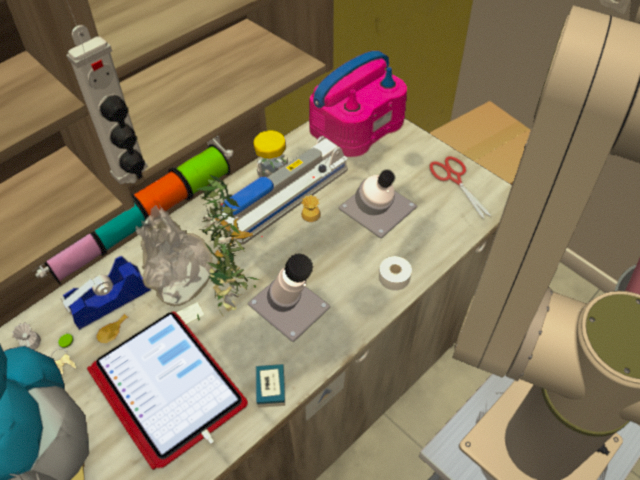

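View pics/side.png

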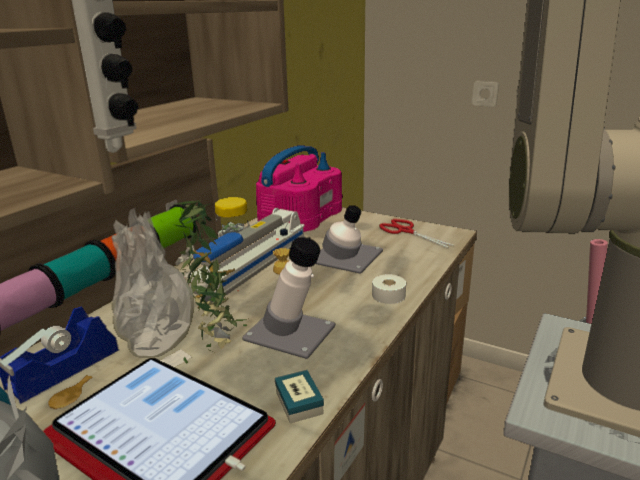

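Scene picture: tall bottle's cap is at about (298,268) on its plate (289,307), squat cap at (385,178) on its plate (378,207). The sticker roll is at (395,272), the pin box at (270,385) and the weight at (310,208). The side view shows the same, with caps at (305,251) and (352,213).

Run:
```python
from h import *
import pickle
d=pickle.load(open('d.pkl','rb'))
for n,boxes in {'scene':{'tall':(280,250,318,288),'squat':(374,166,398,190)},'side':{'tall':(285,235,325,272),'squat':(342,203,364,225)}}.items():
    P,ok=cloud(d[n]); f=d[n]['frame'].max(2)
    for k,(a,b,c,e) in boxes.items():
        m=np.zeros_like(ok);m[b:e,a:c]=1;m&=ok&(f<60)
        p=P[m];print(n,k,len(p),np.median(p,0).round(3),np.percentile(p,[2,98],axis=0).round(3).tolist())
    if n=='scene':
        hsv=cv2.cvtColor(d[n]['frame'],cv2.COLOR_RGB2HSV)
        for k,(u,v) in {'tall':(300,320),'squat':(378,225)}.items():
            print(k,'platepix',P[v,u].round(3),hsv[v,u])
            m=ok&(abs(P[...,2]-.01)<.005)&(np.linalg.norm(P[...,:2]-P[v,u,:2],axis=2)<.13)&(abs(hsv.astype(int)-hsv[v,u]).max(2)<25)&(hsv[...,1]<60)
            l,lab=cv2.connectedComponents(m.astype(np.uint8));m=lab==lab[v,u]
            q=P[m][:,:2].astype(np.float32);print(len(q),cv2.minAreaRect(q*1000),(cv2.boxPoints(cv2.minAreaRect(q*1000))).round(0).tolist())
        for k,(u,v) in {'roll':(395,262),'weight':(310,205),'box':(270,384),'vase':(225,260)}.items(): print(k,P[v,u].round(3))
```

```text
scene tall 552 [0.486 0.125 0.181] [[0.469, 0.103, 0.16], [0.505, 0.142, 0.189]]
scene squat 187 [ 0.561 -0.193  0.121] [[0.549, -0.21, 0.098], [0.574, -0.185, 0.128]]
tall platepix [0.485 0.129 0.009] [ 14  35 151]
1855 ((528.404296875, 120.74160766601562), (134.1708984375, 114.6581802368164), 3.9450716972351074) [[458.0, 173.0], [465.0, 59.0], [599.0, 68.0], [591.0, 183.0]]
squat platepix [ 0.541 -0.158  0.012] [ 12  33 154]
1296 ((580.1890869140625, -204.18753051757812), (132.739501953125, 139.41807556152344), 0.5776883363723755) [[513.0, -135.0], [515.0, -275.0], [647.0, -273.0], [646.0, -134.0]]
roll [ 0.439 -0.097  0.03 ]
weight [ 0.676 -0.079  0.032]
box [0.416 0.267 0.028]
vase [0.645 0.175 0.096]
side tall 721 [0.486 0.133 0.175] [[0.469, 0.106, 0.15], [0.509, 0.143, 0.187]]
side squat 225 [ 0.563 -0.19   0.115] [[0.55, -0.209, 0.095], [0.579, -0.183, 0.127]]
```

```bash
cat >> h.py <<'E'
def axis(yaw,l=.35): return np.array([-np.sin(l)*np.cos(yaw),-np.sin(l)*np.sin(yaw),np.cos(l)])
def target(top,yaw,psi,depth):
    """tool pose: z=-axis, TCP `depth` below top along the axis; psi = tool x about the axis from stand +y side"""
    a=axis(yaw); z=-a; y0=np.array([-np.sin(yaw),np.cos(yaw),0]) ; x0=y0; M=np.c_[x0,np.cross(z,x0),z]
    return np.array(top)-a*depth, M@R.from_euler('z',psi).as_matrix()
def go(p,M):
    s=read_state();C=R.from_rotvec(s['orientation']).as_matrix()
    print('turn(units) ',((R.from_matrix(C.T@M)).as_rotvec()/np.radians(6)).round(2),'| shift in NEW axes',(M.T@(p-s['tool_pos'])/.025).round(2),'in old',(C.T@(p-s['tool_pos'])/.025).round(2),'q',s['q'].round(2))
E
python3 - <<'E'
from h import *
import pickle
d=pickle.load(open('d.pkl','rb'))
for k,c0,r,yaw in (('tall',(.486,.125,.175),.023,.07),('squat',(.563,-.193,.118),.016,.0)):
    a=axis(yaw);Q=[]
    for n in ('scene','side'):
        P,ok=cloud(d[n]);f=d[n]['frame'].max(2)
        m=ok&(f<60)&(np.linalg.norm(P-np.array(c0),axis=2)<.035)
        p=P[m];h=p@a;ht=np.percentile(h,97)
        t=p[h>ht-.004]
        ex=np.array([np.cos(.35)*np.cos(yaw),np.cos(.35)*np.sin(yaw),np.sin(.35)]);ey=np.cross(a,ex)
        uv=(np.c_[t@ex,t@ey]*1000).astype(np.float32);(cc,rr)=cv2.minEnclosingCircle(uv)
        top=ex*cc[0]/1000+ey*cc[1]/1000+a*np.median(t@a)
        print(k,n,len(t),'top',top.round(4),'r',rr,'h',ht.round(4))
        Q.append(top)
        m=ok;p=P[m]-top;hh=p@a;rad=np.linalg.norm(p-np.outer(hh,a),axis=1)
        s=(hh>-.04)&(rad<.14)&(rad>.035)&(P[m][:,0]>.3)
        print('  obstacles',s.sum(),P[m][s].min(0).round(3) if s.any() else '',P[m][s].max(0).round(3) if s.any() else '', rad[s].min() if s.any() else '')
    p,M=target(np.mean(Q,0),yaw,-1.3 if k=='tall' else 1.3,-.06)
    print(k,'mean',np.mean(Q,0).round(4),'axis hits z=0 at',(np.mean(Q,0)-a*np.mean(Q,0)[2]/a[2]).round(3));go(p,M)
E
```

```text
tall scene 285 top [0.4863 0.1214 0.1828] r 21.555248260498047 h 0.0048
  obstacles 0   
tall side 314 top [0.4872 0.1215 0.1814] r 22.608896255493164 h 0.0024
  obstacles 0   
tall mean [0.4867 0.1214 0.1821] axis hits z=0 at [0.553 0.126 0.   ]
turn(units)  [ -4.39  -0.23 -23.58] | shift in NEW axes [-2.8  27.61  2.38] in old [ 18.92 -20.4   -1.19] q [-1.22  0.13  1.49  0.    1.52 -0.09]
squat scene 63 top [ 0.5608 -0.1963  0.1253] r 14.66472053527832 h -0.0722
  obstacles 0   
squat side 71 top [ 0.5615 -0.1996  0.1234] r 15.089971542358398 h -0.0746
  obstacles 0   
squat mean [ 0.5612 -0.1979  0.1244] axis hits z=0 at [ 0.607 -0.198  0.   ]
turn(units)  [-1.18  3.14  1.59] | shift in NEW axes [ 13.68 -10.51   4.94] in old [16.21 -7.62  1.1 ] q [-1.22  0.13  1.49  0.    1.52 -0.09]
```

Emit:
move_arm(plan=[[0,0,0,0.9,-0.97,-0.06,93],[0,0,0,0.9,-0.97,-0.06,93],[0,0,0,0.9,-0.97,-0.06,93],[0,0,0,0.9,-0.97,-0.06,93],[0,0,0,0.9,-0.97,-0.06,93],[0,0,0,0.9,-0.97,-0.06,93],[0,0,0,0.9,-0.97,-0.06,93],[0,0,0,0.9,-0.97,-0.06,93],[0,0,0,0.9,-0.97,-0.06,93],[0,0,0,0.9,-0.97,-0.06,93]])

```text
t: 1.1
tool_pos: [0.3555, -0.2266, 0.2235]
orientation: [-3.066, -0.683, 0.0]
force: [1.1, 0.2, 0.3]
opening: 0.093
gripper_force: 0.0
```

Emit:
move_arm(plan=[[0,0,0,0.9,-0.97,-0.06,93],[0,0,0,0.9,-0.97,-0.06,93],[0,0,0,0.9,-0.97,-0.06,93],[0,0,0,0.9,-0.97,-0.06,93],[0,0,0,0.9,-0.97,-0.06,93],[0,0,0,0.9,-0.97,-0.06,93],[0,0,0,0.9,-0.97,-0.06,93],[0,0,0,0.9,-0.97,-0.06,93],[0,0,0,0.9,-0.97,-0.06,93],[0,0,0,0.9,-0.97,-0.06,93]])

```text
t: 2.1
tool_pos: [0.4562, 0.0885, 0.2385]
orientation: [-3.066, -0.684, 0.001]
force: [1.5, 0.0, -0.2]
opening: 0.0927
gripper_force: 0.0
```

Emit:
move_arm(plan=[[0,0,-1,0.4,-0.4,0,70],[0,0,-1,0,0,0,70],[0,0,-1,0,0,0,70],[0,0,-1,0,0,0,70],[0,0,-1,0,0,0,70],[0,0,-1,0,0,0,70],[0,0,-1,0,0,0,70],[0,0,-1,0,0,0,70],[0,0,-1,0,0,0,70],[0,0,-1,0,0,0,70]])

```text
t: 3.1
tool_pos: [0.4607, 0.1003, 0.2383]
orientation: [-2.309, -2.13, 0.001]
force: [-0.3, -1.0, -0.2]
opening: 0.0699
gripper_force: 0.0
```

Run:
```python
from h import *
go(*target((.4867,.1214,.1821),.07,-1.3,-.06))
```

```text
turn(units)  [ -3.07  -1.99 -13.7 ] | shift in NEW axes [-0.04  0.81  0.09] in old [ 0.8   0.15 -0.  ] q [ 0.11 -0.23  1.79 -0.    1.59  0.19]
```

Emit:
move_arm(plan=[[-0.22,-0.14,-0.98,0,0,0,70],[-0.22,-0.14,-0.98,0,0,0,70],[-0.22,-0.14,-0.98,0,0,0,70],[-0.22,-0.14,-0.98,0,0,0,70],[-0.22,-0.14,-0.98,0,0,0,70],[-0.22,-0.14,-0.98,0,0,0,70],[-0.22,-0.14,-0.98,0,0,0,70],[-0.22,-0.14,-0.98,0,0,0,70],[-0.22,-0.14,-0.98,0,0,0,70],[-0.22,-0.14,-0.98,0,0,0,70]])

```text
t: 4.1
tool_pos: [0.4607, 0.1005, 0.2384]
orientation: [0.878, 2.747, 0.066]
force: [-0.7, 0.5, 0.0]
opening: 0.0701
gripper_force: 0.0
```

Emit:
move_arm(plan=[[-0.22,-0.14,-0.98,0,0,0,70],[-0.22,-0.14,-0.98,0,0,0,70],[-0.22,-0.14,-0.98,0,0,0,70],[-0.22,-0.14,-0.98,0,0,0,70],[0,0,0,0,0.4,0,70],[0,0,0,0,0.4,0,70],[0,0,0,0,0,0,70],[0,0,0,0,0,0,70],[0,0,0,0,0,0,70],[0,0,0,0,0,0,70]])

```text
t: 5.1
tool_pos: [0.4647, 0.12, 0.2406]
orientation: [0.284, 2.782, 0.086]
force: [0.2, 0.6, -1.3]
opening: 0.0699
gripper_force: 0.0
```

Run:
```python
from h import *
go(*target((.4867,.1214,.1821),.07,-1.3,-.06))
c=cam('wrist');save(c,'w1.png')
import pickle;pickle.dump(c,open('w1.pkl','wb'))
print(read_state()['wrist_torque'])
```

```text
turn(units)  [ 0.01 -0.01 -0.02] | shift in NEW axes [-0.03  0.    0.1 ] in old [-0.03  0.    0.1 ] q [ 0.17 -0.61  2.1  -0.03  1.3  -1.19]
[-0.0071867   0.03971858  0.03520539]
```

View pics/w1.png

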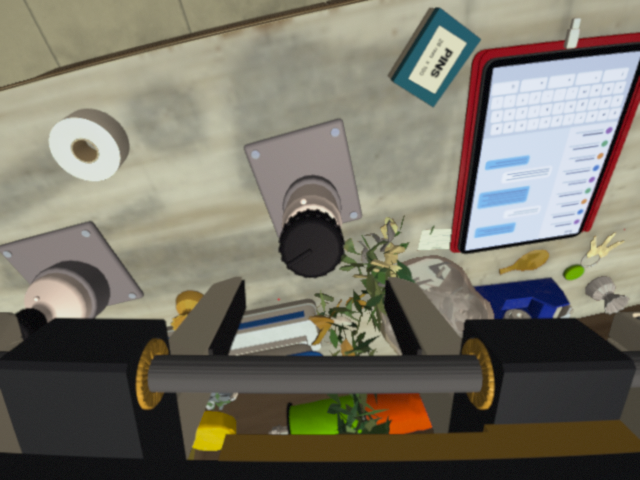

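Wrist picture: cap top is centred at about (311,244), with the rib running to about (288,263); the white pip is at (303,201). The cap is central between the fingers' line, and I'll check it by depth.

```bash
cat >> h.py <<'E'
def fittop(c,c0,yaw,r):
    a=axis(yaw);ex=np.array([np.cos(.35)*np.cos(yaw),np.cos(.35)*np.sin(yaw),np.sin(.35)]);ey=np.cross(a,ex)
    P,ok=cloud(c);f=c['frame'].max(2);p=P[ok&(f<70)&(np.linalg.norm(P-np.array(c0),axis=2)<r+.015)]
    h=p@a;ht=np.percentile(h,95);t=p[abs(h-ht)<.003]
    cc,rr=cv2.minEnclosingCircle((np.c_[t@ex,t@ey]*1000).astype(np.float32))
    # plane normal
    n=np.linalg.svd(t-t.mean(0))[2][2];n*=np.sign(n[2])
    return (ex*cc[0]+ey*cc[1])/1000+a*np.median(t@a),rr,n
E
python3 - <<'E'
from h import *
import pickle
c=pickle.load(open('w1.pkl','rb'))
top,r,n=fittop(c,(.487,.1214,.175),.07,.023);print(top.round(4),r,n.round(3),axis(.07).round(3))
z=c['z_map'];p=world(c,[(311,244),(288,263),(303,201)]);print(p.round(4))
d=p[1]-p[0];yaw=.07
v=[d@np.array([-1,-yaw,0]),0]
ex=np.array([np.cos(.35)*np.cos(yaw),np.cos(.35)*np.sin(yaw),np.sin(.35)]);ey=np.cross(axis(yaw),ex)
print('ccw angle of rib from -x',np.arctan2(-(d@ey),-(d@ex)))
a=axis(.07);print('fwd of cap axis offset now');go(*target(top,.07,-1.3,.02))
E
```

```text
[0.4856 0.1196 0.1807] 22.31808090209961 [-0.35  -0.011  0.937] [-0.342 -0.024  0.939]
[[0.4828 0.1202 0.1796]
 [0.4912 0.1016 0.1846]
 [0.4782 0.1191 0.1273]]
ccw angle of rib from -x 1.9854554968809566
fwd of cap axis offset now
turn(units)  [ 0.01 -0.01 -0.03] | shift in NEW axes [ 0.02 -0.08  3.33] in old [ 0.02 -0.08  3.33] q [ 0.17 -0.61  2.1  -0.03  1.3  -1.19]
```

Emit:
move_arm(plan=[[0,0,0,0.02,-0.08,0.5,70],[0,0,0,0,0,0.5,70],[0,0,0,0,0,0.5,70],[0,0,0,0,0,0.5,70],[0,0,0,0,0,0.5,70],[0,0,0,0,0,0.5,70],[0,0,0,0,0,0.3,70],[0,0,0,0,0,0,70],[0,0,0,0,0,0,70],[0,0,0,0,0,0,70]])

```text
t: 6.15
tool_pos: [0.4925, 0.1203, 0.1637]
orientation: [0.283, 2.78, 0.087]
force: [-0.4, 0.1, -0.2]
opening: 0.0699
gripper_force: 0.0
```

Emit:
move_arm(plan=[[0,0,0,0,0,0,40],[0,0,0,0,0,0,40],[0,0,0,0,0,0,40],[0,0,0,0,0,0,40],[0,0,0,0,0,0,40],[0,0,0,0,0,0,40],[0,0,0,0,0,0,40],[0,0,0,0,0,0,40],[0,0,0,0,0,0,40],[0,0,0,0,0,0,40]], force=35)

```text
t: 7.15
tool_pos: [0.4922, 0.1199, 0.163]
orientation: [0.283, 2.781, 0.086]
force: [-3.2, -4.4, 3.7]
opening: 0.0449
gripper_force: 35.0
```

```bash
cat >> h.py <<'E'
def st():
    s=read_state();M=R.from_rotvec(s['orientation']).as_matrix()
    print('t',round(float(s['t']),2),'F',s['force'].round(2),'Ftool',(M.T@s['force']).round(2),'Ttool',(M.T@s['wrist_torque']).round(3),'op',s['opening'].round(4),'g',round(float(s['gripper_force']),1),'q',s['q'].round(3),'pos',s['tool_pos'].round(4))
E
python3 -c "
from h import *
st()"
```

```text
Traceback (most recent call last):
  File "h.py", line 44, in st
    print('t',round(float(s['t']),2),'F',s['force'].round(2),'Ftool',(M.T@s['force']).round(2),'Ttool',(M.T@s['wrist_torque']).round(3),'op',s['opening'].round(4),'g',round(float(s['gripper_force']),1),'q',s['q'].round(3),'pos',s['tool_pos'].round(4))
                                                                                                                                             ^^^^^^^^^^^^^^^^^^
AttributeError: 'float' object has no attribute 'round'
```

```bash
sed -i "s/s\['opening'\].round(4)/round(float(s['opening']),4)/" h.py; python3 -c "
from h import *
st()"
```

```text
t 7.15 F [-3.22 -4.37  3.71] Ftool [ 0.84 -4.53 -4.69] Ttool [0.806 0.132 0.066] op 0.0449 g 35.0 q [ 0.161 -0.483  2.157 -0.033  1.119 -1.198] pos [0.4922 0.1199 0.163 ]
```

Emit:
move_arm(plan=[[0,0,0.8,0,0,0.007,40],[0,0,0.8,0,0,0.007,40],[0,0,0.8,0,0,0.007,40],[0,0,0.8,0,0,0.007,40],[0,0,0.8,0,0,0.007,40],[0,0,0.8,0,0,0.007,40],[0,0,0.8,0,0,0.007,40],[0,0,0.8,0,0,0.007,40],[0,0,0.8,0,0,0.007,40],[0,0,0.8,0,0,0.007,40]])

```text
t: 8.15
tool_pos: [0.4933, 0.1207, 0.1619]
orientation: [1.415, 2.46, 0.284]
force: [-0.1, -0.1, 2.5]
opening: 0.0445
gripper_force: 35.0
```

```bash
python3 -c "
from h import *
st()"
```

```text
t 8.15 F [-0.1  -0.12  2.49] Ftool [-0.42  0.63 -2.38] Ttool [-0.078 -0.174 -0.042] op 0.0445 g 35.0 q [ 0.161 -0.48   2.157 -0.032  1.114 -0.357] pos [0.4933 0.1207 0.1619]
```

Emit:
move_arm(plan=[[0,0,0.9,0,0,0.0075,40],[0,0,0.9,0,0,0.0075,40],[0,0,0.9,0,0,0.0075,40],[0,0,0.9,0,0,0.0075,40],[0,0,0.9,0,0,0.0075,40],[0,0,0.9,0,0,0.0075,40],[0,0,0.9,0,0,0.0075,40],[0,0,0.9,0,0,0.0075,40],[0,0,0.9,0,0,0.0075,40],[0,0,0.9,0,0,0.0075,40]])

```text
t: 9.15
tool_pos: [0.495, 0.1206, 0.1607]
orientation: [2.46, 1.603, 0.46]
force: [5.8, -2.2, 0.9]
opening: 0.0444
gripper_force: 35.0
```

```bash
python3 -c "
from h import *
st()
c=cam('wrist');cv2.imwrite('pics/w2.png',cv2.resize(c['frame'][100:340,180:500,::-1],None,fx=2,fy=2))
st()"
```

```text
t 9.15 F [ 5.83 -2.23  0.95] Ftool [0.31 6.22 1.07] Ttool [-1.173  0.059 -0.051] op 0.0444 g 35.0 q [ 0.161 -0.476  2.157 -0.033  1.108  0.586] pos [0.495  0.1206 0.1607]
t 9.2 F [ 5.08 -0.86  0.16] Ftool [1.18 4.77 1.59] Ttool [-1.142  0.105 -0.062] op 0.0444 g 35.0 q [ 0.161 -0.476  2.157 -0.033  1.108  0.592] pos [0.495  0.1205 0.1607]
```

View pics/w2.png

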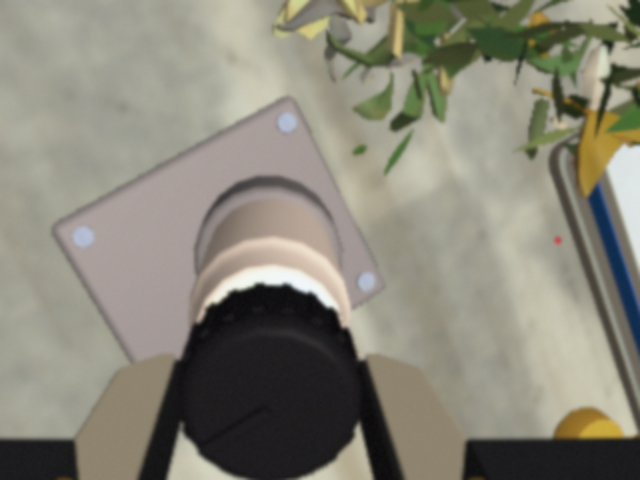

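Cap gripped between the pads: centre at crop (268,400), rib running to (205,442). I'll measure the rib angle to check for slip.

Run:
```python
from h import *
c=cam('wrist');yaw=.07
top,r,n=fittop(c,(.487,.1214,.175),yaw,.023);print(top.round(4),r)
p=world(c,[(314,304),(282.5,321)]);print(p.round(4))
a=axis(yaw);ex=np.array([np.cos(.35)*np.cos(yaw),np.cos(.35)*np.sin(yaw),np.sin(.35)]);ey=np.cross(a,ex)
for o in (p[0],top):
    d=p[1]-o;print(np.arctan2(-(d@ey),-(d@ex)))
st()
```

```text
[0.484  0.1218 0.1921] 24.173078536987305
[[0.4873 0.1193 0.1777]
 [0.4705 0.1183 0.1739]]
-0.01067001723564889
0.13300193581104797
t 9.25 F [ 4.98 -0.5  -0.33] Ftool [1.36 4.39 2.02] Ttool [-1.111  0.146 -0.078] op 0.0443 g 35.0 q [ 0.161 -0.476  2.157 -0.033  1.108  0.586] pos [0.495  0.1205 0.1607]
```

Emit:
move_arm(plan=[[0,0,0.4,0,0,0.003,40],[0,0,0.4,0,0,0.003,40],[0,0,0.4,0,0,0.003,40],[0,0,0.4,0,0,0.003,40],[0,0,0.4,0,0,0.003,40],[0,0,0,0,0,0,40],[0,0,0,0,0,0,40],[0,0,0,0,0,0,40],[0,0,0,0,0,0,40],[0,0,0,0,0,0,40]])

```text
t: 10.25
tool_pos: [0.4953, 0.1204, 0.1605]
orientation: [2.637, 1.355, 0.489]
force: [7.2, -2.7, 0.9]
opening: 0.0444
gripper_force: 35.0
```

```bash
python3 -c "
from h import *
st()"
```

```text
t 10.25 F [ 7.24 -2.65  0.91] Ftool [1.98 7.34 1.58] Ttool [-1.333  0.207 -0.119] op 0.0444 g 35.0 q [ 0.16  -0.475  2.157 -0.033  1.107  0.792] pos [0.4953 0.1204 0.1605]
```

Emit:
move_arm(plan=[[0,0,0.4,0,0,0.001,40],[0,0,0.4,0,0,0.001,40],[0,0,0.4,0,0,0.001,40],[0,0,0,0,0,0,40],[0,0,0,0,0,0,40],[0,0,0,0,0,0,40],[0,0,0,0,0,0,40],[0,0,0,0,0,0,40],[0,0,0,0,0,0,40],[0,0,0,0,0,0,40]])

```text
t: 11.25
tool_pos: [0.4954, 0.1202, 0.1605]
orientation: [2.733, 1.194, 0.504]
force: [5.2, -2.3, 0.3]
opening: 0.0446
gripper_force: 35.0
```

```bash
python3 -c "
from h import *
st()"
```

```text
t 11.25 F [ 5.15 -2.26  0.28] Ftool [1.69 5.17 1.46] Ttool [-1.337  0.348 -0.29 ] op 0.0446 g 35.0 q [ 0.16  -0.475  2.157 -0.034  1.107  0.917] pos [0.4954 0.1202 0.1605]
```

Emit:
move_arm(plan=[[0,0,0.4,0,0,0,40],[0,0,0.4,0,0,0,40],[0,0,0,0,0,0,40],[0,0,0,0,0,0,40],[0,0,0,0,0,0,40],[0,0,0,0,0,0,40],[0,0,0,0,0,0,40],[0,0,0,0,0,0,40],[0,0,0,0,0,0,40],[0,0,0,0,0,0,40]])

```text
t: 12.25
tool_pos: [0.4954, 0.1202, 0.1605]
orientation: [2.792, 1.083, 0.513]
force: [6.2, -3.7, 0.0]
opening: 0.0443
gripper_force: 35.0
```

```bash
python3 -c "
from h import *
st()"
```

```text
t 12.25 F [ 6.19 -3.67  0.04] Ftool [1.82 6.66 2.02] Ttool [-1.44   0.377 -0.427] op 0.0443 g 35.0 q [ 0.16  -0.475  2.157 -0.034  1.107  1.001] pos [0.4954 0.1202 0.1605]
```

Torque 0.43 N m, so the cap is nipped. Unwind slightly, release and back off.

Emit:
move_arm(plan=[[0,0,-0.4,0,0,0,40],[0,0,-0.4,0,0,0,40],[0,0,-0.4,0,0,0,40],[0,0,-0.4,0,0,0,40],[0,0,0,0,0,0,70],[0,0,0,0,0,0,70],[0,0,0,0,0,0,70],[0,0,0,0,0,0,70],[0,0,0,0,0,0,70],[0,0,0,0,0,0,70]])

```text
t: 13.25
tool_pos: [0.4934, 0.1203, 0.1589]
orientation: [2.673, 1.303, 0.488]
force: [-0.3, -0.0, 0.2]
opening: 0.07
gripper_force: 0.0
```

Emit:
move_arm(plan=[[0,0,0,0,0,-0.3,70],[0,0,0,0,0,-0.5,70],[0,0,0,0,0,-0.7,70],[0,0,0,0,0,-0.7,70],[0,0,0,0,0,-0.7,70],[0,0,0,0,0,-0.7,70],[0,0,0,0,0,-0.4,70],[0,0,0,0,0,0,70],[0,0,0,0,0,0,70],[0,0,0,0,0,0,70]])

```text
t: 14.25
tool_pos: [0.459, 0.1177, 0.2518]
orientation: [2.673, 1.303, 0.486]
force: [-1.3, 0.5, -0.1]
opening: 0.07
gripper_force: 0.0
```

Run:
```python
from h import *
st();c=cam('wrist')
cv2.imwrite('pics/w3.png',cv2.resize(c['frame'][100:340,180:500,::-1],None,fx=2,fy=2))
import pickle;pickle.dump(c,open('w3.pkl','wb'))
print(fittop(c,(.487,.1214,.175),.07,.023))
go(*target((.5612,-.1979,.1244),0,1.0,-.06))
```

```text
t 14.25 F [-1.29  0.53 -0.07] Ftool [-0.34 -1.31 -0.36] Ttool [ 0.073 -0.168 -0.054] op 0.07 g 0.0 q [ 0.169 -0.626  2.088 -0.033  1.332  0.835] pos [0.459  0.1177 0.2518]
(array([0.48803747, 0.11992486, 0.17751321]), 22.137187957763672, array([-0.33009416, -0.01795037,  0.94377732]))
turn(units)  [-0.2  -0.14  3.17] | shift in NEW axes [-5.06 11.75  3.79] in old [-8.68  9.53  3.46] q [ 0.17 -0.63  2.09 -0.03  1.33  0.84]
```

View pics/w3.png

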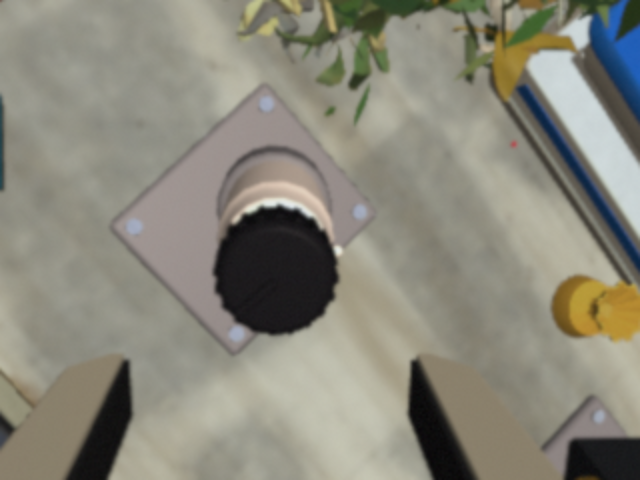

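The tall cap's rib, from crop (275,280) to (240,305), lies parallel to the plate's x edges, so the tall cap is shut. On to the squat bottle.

Emit:
move_arm(plan=[[0,0,0,-0.87,0.95,0.2,60],[0,0,0,-0.87,0.95,0.2,60],[0,0,0,-0.87,0.95,0.2,60],[0,0,0,-0.87,0.95,0.3,60],[0,0,0,-0.87,0.95,0.3,60],[0,0,0,-0.87,0.95,0.4,60],[0,0,0,-0.87,0.95,0.4,60],[0,0,0,-0.87,0.95,0.4,60],[0,0,0,-0.87,0.95,0.5,60],[0,0,0,-0.87,0.95,0.5,60]])

```text
t: 15.3
tool_pos: [0.5395, -0.1992, 0.1816]
orientation: [2.674, 1.302, 0.487]
force: [-0.5, 0.6, 1.2]
opening: 0.0603
gripper_force: 0.0
```

Emit:
move_arm(plan=[[0,0,0.9,0,0,0,60],[0,0,0.9,0,0,0,60],[0,0,0.9,0,0,0,60],[0,0,0.9,0,0,0,60],[0,0,0.9,0,0,0,60],[0,0,0.9,0,0,0,60],[0,0,0.9,0,0,0,60],[0,0,0.9,0,0,0,60],[0,0,0.9,0,0,0,60],[0,0,0.9,0,0,0,60]])

```text
t: 16.3
tool_pos: [0.5393, -0.1976, 0.1818]
orientation: [-3.061, 0.061, -0.536]
force: [-0.1, 0.1, 0.3]
opening: 0.0597
gripper_force: 0.0
```

Run:
```python
from h import *
st();c=cam('wrist');save(c,'w4.png')
import pickle;pickle.dump(c,open('w4.pkl','wb'))
top,r,n=fittop(c,(.5612,-.198,.118),0,.016);print(top.round(4),r,n.round(3))
go(*target(top,0,1.6,-.06))
```

```text
t 16.3 F [-0.08  0.11  0.29] Ftool [ 0.02 -0.12 -0.3 ] Ttool [ 0.011 -0.143  0.028] op 0.0597 g 0.0 q [-0.584 -0.237  1.934  0.229  1.175  0.966] pos [ 0.5393 -0.1976  0.1818]
[ 0.5614 -0.2009  0.1231] 15.242936134338379 [-0.318 -0.005  0.948]
turn(units)  [-0.25  0.04 -0.2 ] | shift in NEW axes [0.03 0.13 0.11] in old [0.03 0.13 0.11] q [-0.58 -0.24  1.93  0.23  1.17  0.97]
```

View pics/w4.png

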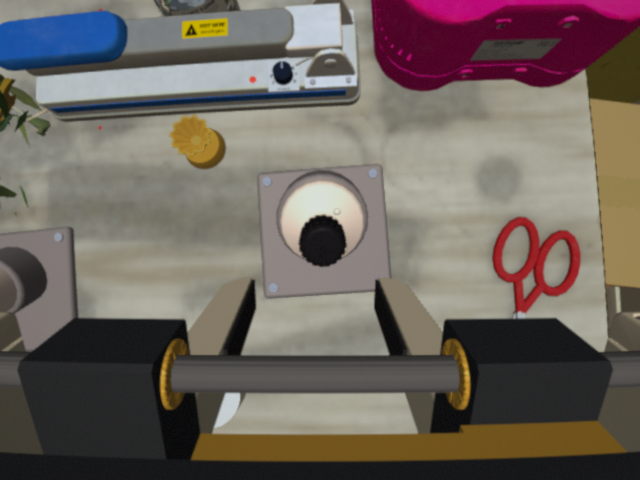

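Squat cap is at about (322,241), central between the fingers, with its plate square to the axes. The bystanders are clear: weight at (198,140), scissors at (535,260). Descend and grip.

Emit:
move_arm(plan=[[-0.25,0.04,0,0.03,0.12,0.1,60],[0,0,0,0,0,0.5,60],[0,0,0,0,0,0.5,60],[0,0,0,0,0,0.5,60],[0,0,0,0,0,0.5,60],[0,0,0,0,0,0.5,60],[0,0,0,0,0,0.4,60],[0,0,0,0,0,0.3,60],[0,0,0,0,0,0,60],[0,0,0,0,0,0,60]])

```text
t: 17.35
tool_pos: [0.5689, -0.2009, 0.1059]
orientation: [-3.086, 0.062, -0.549]
force: [0.1, 0.2, 0.3]
opening: 0.0601
gripper_force: 0.0
```

Run:
```python
from h import *
st();go(*target((.5614,-.2005,.1234),0,1.6,.02))
```

```text
t 17.35 F [0.06 0.24 0.29] Ftool [ 0.14 -0.25 -0.25] Ttool [ 0.041 -0.143  0.008] op 0.0601 g 0.0 q [-0.539 -0.099  1.958  0.213  0.988  0.981] pos [ 0.5689 -0.2009  0.1059]
turn(units)  [ 0.01 -0.02 -0.1 ] | shift in NEW axes [-0.04 -0.01  0.04] in old [-0.04 -0.01  0.04] q [-0.54 -0.1   1.96  0.21  0.99  0.98]
```

Emit:
move_arm(plan=[[0,0,0,-0.04,0,0.02,25],[0,0,0,0,0,0,25],[0,0,0,0,0,0,25],[0,0,0,0,0,0,25],[0,0,0,0,0,0,25],[0,0,0,0,0,0,25],[0,0,0,0,0,0,25],[0,0,0,0,0,0,25],[0,0,0,0,0,0,25],[0,0,0,0,0,0,25]], force=45)

```text
t: 18.35
tool_pos: [0.5682, -0.2011, 0.1053]
orientation: [-3.087, 0.062, -0.55]
force: [-1.6, -2.3, 2.6]
opening: 0.0301
gripper_force: 45.0
```

```bash
python3 -c "
from h import *
st()"
```

```text
t 18.35 F [-1.6  -2.29  2.62] Ftool [-0.5   2.31 -3.01] Ttool [-0.468 -0.256  0.041] op 0.0301 g 45.0 q [-0.54  -0.101  1.96   0.213  0.986  0.98 ] pos [ 0.5682 -0.2011  0.1053]
```

Emit:
move_arm(plan=[[0,0,-0.9,0,0,-0.0075,25],[0,0,-0.9,0,0,-0.0075,25],[0,0,-0.9,0,0,-0.0075,25],[0,0,-0.9,0,0,-0.0075,25],[0,0,-0.9,0,0,-0.0075,25],[0,0,-0.9,0,0,-0.0075,25],[0,0,-0.9,0,0,-0.0075,25],[0,0,-0.9,0,0,-0.0075,25],[0,0,-0.9,0,0,-0.0075,25],[0,0,-0.9,0,0,-0.0075,25]])

```text
t: 19.35
tool_pos: [0.5676, -0.201, 0.107]
orientation: [2.652, 1.291, 0.472]
force: [-0.8, -2.0, 2.9]
opening: 0.0299
gripper_force: 45.0
```

```bash
python3 -c "
from h import *
st()"
```

```text
t 19.35 F [-0.76 -1.97  2.94] Ftool [-1.36  1.46 -3.02] Ttool [-0.268 -0.428  0.07 ] op 0.0299 g 45.0 q [-0.54  -0.104  1.96   0.213  0.99   0.034] pos [ 0.5676 -0.201   0.107 ]
```

Emit:
move_arm(plan=[[0,0,-0.9,0,0,-0.0075,25],[0,0,-0.9,0,0,-0.0075,25],[0,0,-0.9,0,0,-0.0075,25],[0,0,-0.9,0,0,-0.0075,25],[0,0,-0.9,0,0,-0.0075,25],[0,0,-0.9,0,0,-0.0075,25],[0,0,-0.9,0,0,-0.0075,25],[0,0,-0.9,0,0,-0.0075,25],[0,0,-0.9,0,0,-0.0075,25],[0,0,-0.9,0,0,-0.0075,25]])

```text
t: 20.35
tool_pos: [0.567, -0.201, 0.1088]
orientation: [1.713, 2.27, 0.304]
force: [-0.4, -1.5, 2.0]
opening: 0.0301
gripper_force: 45.0
```

```bash
python3 -c "
from h import *
st()"
```

```text
t 20.35 F [-0.39 -1.53  2.  ] Ftool [-1.56 -0.11 -2.01] Ttool [ 0.05  -0.369  0.119] op 0.0301 g 45.0 q [-0.541 -0.108  1.96   0.213  0.994 -0.909] pos [ 0.567  -0.201   0.1088]
```

Emit:
move_arm(plan=[[0,0,-0.4,0,0,-0.003,25],[0,0,-0.4,0,0,-0.003,25],[0,0,-0.4,0,0,-0.003,25],[0,0,-0.4,0,0,-0.003,25],[0,0,-0.4,0,0,-0.003,25],[0,0,-0.4,0,0,-0.003,25],[0,0,-0.4,0,0,-0.003,25],[0,0,0,0,0,0,25],[0,0,0,0,0,0,25],[0,0,0,0,0,0,25]])

```text
t: 21.35
tool_pos: [0.5668, -0.2009, 0.1093]
orientation: [1.359, 2.474, 0.241]
force: [-0.7, -1.1, 3.2]
opening: 0.0304
gripper_force: 45.0
```

```bash
python3 -c "
from h import *
st()"
```

```text
t 21.35 F [-0.7  -1.11  3.16] Ftool [-1.17 -0.23 -3.21] Ttool [-0.033 -0.353  0.07 ] op 0.0304 g 45.0 q [-0.541 -0.109  1.96   0.213  0.995 -1.197] pos [ 0.5668 -0.2009  0.1093]
```

Emit:
move_arm(plan=[[0,0,-0.4,0,0,-0.003,25],[0,0,-0.4,0,0,-0.003,25],[0,0,-0.4,0,0,-0.003,25],[0,0,-0.4,0,0,-0.003,25],[0,0,0,0,0,0,25],[0,0,0,0,0,0,25],[0,0,0,0,0,0,25],[0,0,0,0,0,0,25],[0,0,0,0,0,0,25],[0,0,0,0,0,0,25]])

```text
t: 22.35
tool_pos: [0.5666, -0.2009, 0.1095]
orientation: [1.142, 2.57, 0.202]
force: [-0.3, -0.9, 5.0]
opening: 0.0303
gripper_force: 45.0
```

```bash
python3 -c "
from h import *
st()"
```

```text
t 22.35 F [-0.34 -0.93  5.04] Ftool [-1.64  0.42 -4.85] Ttool [-0.109 -0.333  0.049] op 0.0303 g 45.0 q [-0.541 -0.11   1.961  0.213  0.996 -1.365] pos [ 0.5666 -0.2009  0.1095]
```

Emit:
move_arm(plan=[[0,0,-0.4,0,0,-0.003,25],[0,0,-0.4,0,0,-0.003,25],[0,0,-0.4,0,0,-0.003,25],[0,0,-0.4,0,0,-0.003,25],[0,0,0,0,0,0,25],[0,0,0,0,0,0,25],[0,0,0,0,0,0,25],[0,0,0,0,0,0,25],[0,0,0,0,0,0,25],[0,0,0,0,0,0,25]])

```text
t: 23.35
tool_pos: [0.5665, -0.2008, 0.1097]
orientation: [0.92, 2.649, 0.163]
force: [0.9, -1.2, 4.4]
opening: 0.0299
gripper_force: 45.0
```

```bash
python3 -c "
from h import *
st()"
```

```text
t 23.35 F [ 0.89 -1.24  4.36] Ftool [-2.61  0.47 -3.78] Ttool [-0.204 -0.508  0.159] op 0.0299 g 45.0 q [-0.541 -0.111  1.961  0.213  0.996 -1.533] pos [ 0.5665 -0.2008  0.1097]
```

Emit:
move_arm(plan=[[0,0,-0.4,0,0,0,25],[0,0,-0.4,0,0,0,25],[0,0,-0.2,0,0,0,25],[0,0,0,0,0,0,25],[0,0,0,0,0,0,25],[0,0,0,0,0,0,25],[0,0,0,0,0,0,25],[0,0,0,0,0,0,25],[0,0,0,0,0,0,25],[0,0,0,0,0,0,25]])

```text
t: 24.35
tool_pos: [0.5664, -0.2008, 0.1097]
orientation: [0.779, 2.689, 0.138]
force: [0.6, -1.3, 5.6]
opening: 0.0301
gripper_force: 45.0
```

```bash
python3 -c "
from h import *
st()
c=cam('wrist');cv2.imwrite('pics/w5.png',cv2.resize(c['frame'][160:400,160:480,::-1],None,fx=2,fy=2))"
```

```text
t 24.35 F [ 0.59 -1.29  5.62] Ftool [-2.8   0.24 -5.07] Ttool [-0.26  -0.503  0.279] op 0.0301 g 45.0 q [-0.541 -0.111  1.961  0.213  0.996 -1.638] pos [ 0.5664 -0.2008  0.1097]
```

View pics/w5.png

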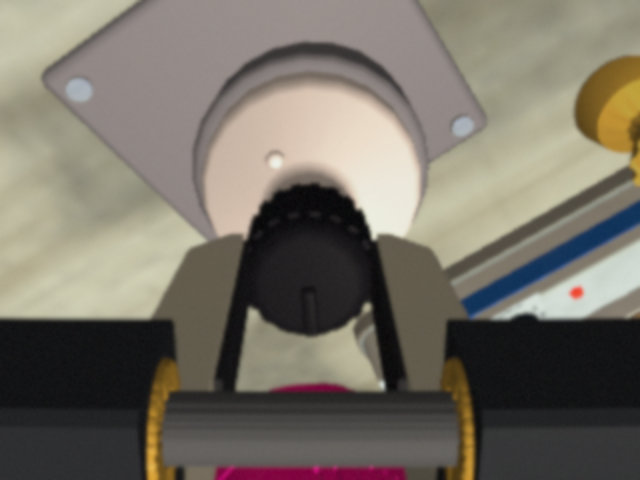

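The squat rib, from crop (308,285) to (310,330), points where cap value 2.4 predicts, and the torque rises as against the stop. Relax slightly, release and retreat.

Emit:
move_arm(plan=[[0,0,0.4,0,0,0,25],[0,0,0.4,0,0,0,25],[0,0,0,0,0,0,25],[0,0,0,0,0,0,60],[0,0,0,0,0,0,60],[0,0,0,0,0,0,60],[0,0,0,0,0,0,60],[0,0,0,0,0,0,60],[0,0,0,0,0,0,60],[0,0,0,0,0,0,60]])

```text
t: 25.4
tool_pos: [0.5663, -0.2008, 0.1096]
orientation: [0.892, 2.658, 0.158]
force: [0.4, -0.1, 0.2]
opening: 0.06
gripper_force: 0.0
```

Emit:
move_arm(plan=[[0,0,0,0,0,-0.3,60],[0,0,0,0,0,-0.5,60],[0,0,0,0,0,-0.6,60],[0,0,0,0,0,-0.6,60],[0,0,0,0,0,-0.6,60],[0,0,0,0,0,-0.6,60],[0,0,0,0,0,-0.4,60],[0,0,0,0,0,-0.2,60],[0,0,0,0,0,0,60],[0,0,0,0,0,0,60]])

```text
t: 26.4
tool_pos: [0.5334, -0.2006, 0.1983]
orientation: [0.892, 2.658, 0.158]
force: [0.4, 0.3, -0.3]
opening: 0.0599
gripper_force: 0.0
```

```bash
python3 -c "
from h import *
st()
c=cam('wrist');cv2.imwrite('pics/w6.png',cv2.resize(c['frame'][120:360,160:480,::-1],None,fx=2,fy=2))"
```

```text
t 26.4 F [ 0.39  0.27 -0.32] Ftool [-0.04  0.37  0.44] Ttool [ 0.006  0.033 -0.008] op 0.0599 g 0.0 q [-0.579 -0.277  1.938  0.204  1.19  -1.551] pos [ 0.5334 -0.2006  0.1983]
```

View pics/w6.png

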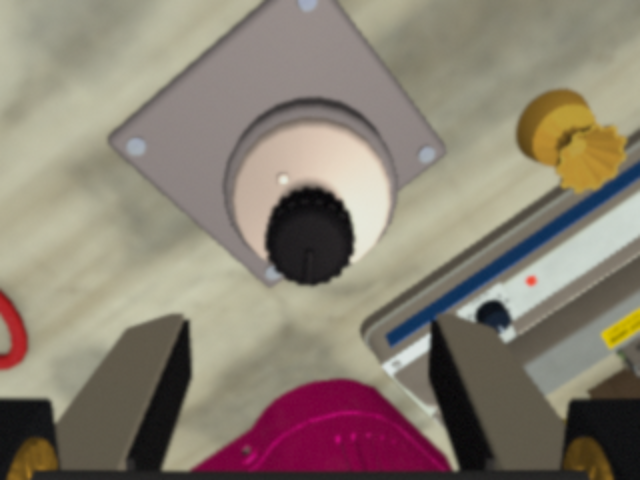

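Rib, from crop (309,248) to (307,280), lies 2.4 rad from the stand's -x side. The squat cap is fully open and nothing is touched.

```bash
python3 -c "
from plant import close_job
print(close_job())"
```

```text
the job is handed in; nothing more can be done
None
```

The tall cap is shut and nipped up to about 0.4 N m, the squat cap is open at its stop, and the gripper is clear; I handed the job in at about 26 s, and `close_job()` returned no verdict.

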